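# Set the strip-width gauge to its mark and lock it

## Task

Set the width gauge for the next lot of board strips: with a fingertip, roll the knurled wheel until the moving jaw has closed far enough for the white line on its index foot to stand at the red set mark on the scale, then press the black lock lever down flat. Turn the wheel only by rolling its rim lightly under the fingertip (do not pinch it or bear down hard), do not push the jaw itself, and leave the board strip and the two gauge blocks where they lie.

Things in the scene. Friction and masses are not known exactly. Their poses are not given: they have to be found in the camera images.
- gauge: green strip-width gauge, screwed to the bench; base 240 x 90 x 12 mm. Origin: centre of its underside on the worktop; x runs along the gauge from the fixed jaw (at x = -0.108) to the thumbwheel, y to the scale side, z up. The jaws end 44 mm above the worktop; only the wheel (66 mm) and the raised lever (86 mm) stand higher
- wheel_top (a point): topmost point of the thumbwheel's rim in mid-width, 66.4 mm above the worktop; a fixed point of the gauge, with its axes. Dragging the top of the rim towards the gauge's +x (away from the fixed jaw) closes the gap; 24.4 mm of rim travel moves the jaw 10 mm, so several strokes are needed, lifting the fingertip between them
- wheel: the dark steel knurled thumbwheel; origin at its centre, turns with it. Upright, axle along the gauge's y, 48.8 mm across, 18 mm wide, 24 ridges 1.6 mm high, upper half free. It takes about 1 to 1.5 N at the rim and stays where it is left. A closed gripper's tips pressed on its top with 3 to 8 N and moved 15 to 25 mm along x at constant height roll it along
- jaw: the moving jaw with its long rack bar; origin at its foot in mid-jaw, 12.5 mm above the worktop; axes as the gauge's. It slides along the gauge's x only, towards -x to close the gap; it starts fully open (gap 80 mm)
- index_line (a point): outer end of the white line, 2.4 mm wide, on the black index foot of the moving jaw, 18.5 mm above the worktop; moves with the jaw
- set_mark: red set mark: a clip 5 mm wide (along the gauge's x) and 16 mm long, with a small brass screw, clamped on the edge of the scale, 10 to 30 mm from the index line at the start. Origin in mid-width on the base's edge, 13.5 mm above the worktop; axes as the gauge's. The line stands at it when both have the same x in the gauge's frame
- lock_lever (a joint): cam lock lever with a black grip: 0 = fully raised (40 degrees above level, released), 0.7 = lying flat (locked, its cam clamps the rack bar); at the start 0 to 0.1. It turns about the gauge's x at point lever_hinge, stays where it is left, and takes about 2 N at its end, rising to about 8 N over the last few degrees as the cam bites
- lever_hinge (a point): point on the lever's hinge axis, 44 mm above the worktop; fixed, with the gauge's axes
- lever_end (a point): point on top of the lever, 50 mm from its hinge axis; moves with it. Raised, it lies 40 mm from the hinge towards the gauge's -y and 79 mm above the worktop; flat, 50 mm towards -y and 47.5 mm high. The arm is 13 mm wide and 63 mm long; pressing straight down 38 mm from the hinge axis lays it flat
- board_strip: loose grey board strip, 54 x 121 x 13 mm, lying on the worktop beyond the wheel end of the gauge; to be left alone
- block_wide: loose steel gauge block 35 x 25 x 18 mm on the worktop beside the jaws; to be left alone
- block_slim: loose steel gauge block 35 x 12 x 14 mm on the worktop beside the jaws; to be left alone

How it is judged (in metres and radians):
On the way, in this order (a step that is already met when the one before it is completed fails the run):
1. the fingertip rolls the wheel and the jaw begins to close (contact force between the fingers and wheel above 0.3 N and distance of index_line from where it was at the start of the episode above 0.003 m), for 0.05 s.
2. the index line stands at the set mark (within 2.5 mm), the lever still raised (x of index_line in the frame of set_mark between -0.0025 and 0.0025 m and value of joint lock_lever below 0.25 rad), for 0.2 s.
3. the lock lever is pressed down flat (value of joint lock_lever above 0.6 rad), for 0.1 s.
At the end, for the whole second after the job is handed in: The index line of the moving jaw stands within 2.5 mm of the middle of the red set mark and the jaw is at rest; the lock lever lies flat (0.6 rad or more of its 0.7) (x of index_line in the frame of set_mark between -0.0025 and 0.0025 m and value of joint lock_lever above 0.6 rad and linear speed of jaw below 0.005 m/s); the robot touches nothing.
It fails at once if the moving jaw itself is pushed (over 3 N) (contact force between any of the fingers, the arm and jaw above 3 N).
It fails at once if the wheel is pinched or pressed hard (over 35 N) (contact force between the fingers and wheel above 35 N).
It fails at once if the board strip or a gauge block is shifted or lifted (over 10 mm) (distance of any of board_strip, block_wide, block_slim from where it was at the start of the episode above 0.01 m).
It also fails if it takes over 45 s, if anything falls off the work surface, if the arm or the gripper's body presses on something with over 40 N, if the wrist force passes 120 N, or if a joint passes its speed limit or range.

## Robot

A 6-joint arm with a two-finger parallel gripper is mounted at the origin on the work surface; the furniture and walls round the work are solid. World frame = base frame: x ahead of the robot, y to its left, z up, the work surface at z = 0. Lengths are in m, angles in degrees, forces in N, time in s.
With the tool pointing down it reaches from about 0.25 to 0.8 m from the base axis. Payload 8.5 kg.
Tool frame: the origin (TCP) lies on the centre line of the jaws, within the pads' length; the fingertips stand r.tcp_to_tips ahead of it and the grasp point (between the pads) lies 5 mm behind it (r.tcp_to_tips is the distance from the TCP to the fingertips, in m); z points along the fingers, y is the line along which they close (so a half turn about z gives the same grasp; the last joint's range is limited). The gripper opens to 85 mm and grips with 20 to 120 N. Pads are 22 mm wide; open, the fingers measure 114 mm over their backs; the gripper's body (76 mm by 85 mm) begins 54 mm behind the grasp point. The pads swing forward as they close: fully open they stand 13 mm farther back than shut.
Start: joints at [73.052, 13.648, -0.773, 75.585, 0, 90], TCP at [0.153, 0.502, 0.245] pointing down, gripper open.
Joint ranges: [-152.45, 152.45], [-59.26, 108.67], [-65.41, 83.53], [-104.44, 129.93], [-82.83, 76.93], [-180, 180]. Speed limits (degrees/s): [127.2, 127.2, 159.86, 180, 180, 180].

## Interface

Orientations are given as [roll, pitch, yaw] about the fixed x, y, z axes, in that order (R = Rz(yaw) Ry(pitch) Rx(roll)).
In Python, from workcell import r gives the robot as it stands.
- The arm moves only by the tool step_arm, never from a script. Its argument "rows" is a list of rows, each an object of numbers: "dx", "dy", "dz": the shift along the tool's x, y, z as a fraction of full scale; "turn": the turn about the tool's z as a fraction of full scale. A call has 1 to 20 rows; each row shifts and turns the commanded pose from where the row before left it, along the tool's axes as they then stand; what a row does not reach is not made up. Full scale, the value 1, is 0.5 m for a shift and pi rad for a turn. A row lasts 1/10 s, in which the tool goes at most 50 mm and 8.59 degrees, less where a joint would pass 70% of its speed; a pose out of reach is approached as far as the arm can. A call with a number of a shift or a turn outside -1 to 1 is refused whole. A call with a gripper value outside its range is refused whole. "grip" is the opening, from -1 (shut) to 1 (fully open), set as the call begins (left out, the last holds). The fingers move at their own pace and stop on an object; "newtons" is the grip in N (left out, the last holds). Time passes only in rows, so rows that do not move let the fingers close. It gives the time, the measured TCP pose, the force, the opening and the grip force at its end, in the units of the state.
- r.state(): the state, without advancing time (a new reading comes with each control period).
- r.capture(name): name is "scene" or "side" or "wrist"; returns a dict with "image" (384x512x3 uint8, red, green, blue), "K" (3x3 intrinsics, pixels), "k1" (the pictures are not rectified: a ray, as slopes to the right and down, at radius r is drawn at 1 + k1 r^2 times it, then the intrinsics apply), "T" (4x4, takes a point from camera to world coordinates). Camera axes: x right, y up, looking along -z (the intrinsics and any distortion apply to the point x, -y, -z); pixel columns grow to the right and rows downward; lengths in m; the calibration is good to about 2 mm. A picture is of the moment at which its call begins. There is no depth.
- r.sign_off(): hands the job in; it is judged then, once.
The state is a dict: "clock": time; "joint_pos": joint angles; "joint_velocities": joint speeds; "joint_efforts": joint torques, N m; "tool_pos": TCP position; "eef_rot": TCP orientation; "contact_force": force on the tool from outside, world axes, zero at the start; "moment": the same for the moment, N m; "opening": finger opening in m; "grasp_force": force on a finger pad.
Only numpy, scipy, OpenCV 4.12 (cv2) and the standard library are available. Lean on these libraries where they do the work, as an engineer would, in place of code of your own. Each camera call takes 0.05 s, during which the arm holds its last target. There are 200 camera calls.

## Working session

There is one attempt and no reset: what is moved stays moved. The work goes in short steps, Python scripts to look and compute and a tool call to move; the robot and the scene stay as the last step left them, time stands still between calls to the robot, and variables do not carry over. Pictures are saved under pics/ and viewed, at most 11 in all, crops included, and the job is handed in when it is done.

Besides the shell and the picture viewer there is one more tool, called after "Call:" by a JSON object that holds its "method" and its "body". step_arm: Moves the arm, as the interface text tells. Shift numbers are shares of 0.5 m and turn numbers shares of pi rad, none past 1 either way. Its arguments: {"type":"object","properties":{"rows":{"type":"array","items":{"type":"object","properties":{"dx":{"type":"number"},"dy":{"type":"number"},"dz":{"type":"number"},"turn":{"type":"number"}}}},"grip":{"type":"number"},"newtons":{"type":"number"}},"required":["rows"]}

```bash
ls; mkdir -p pics
cat > h.py <<'E'
import numpy as np, cv2, pickle
from workcell import r
def cap(n,f=None):
    c=r.capture(n)
    if f: cv2.imwrite('pics/'+f,c['image'][:,:,::-1]); pickle.dump({k:np.asarray(c[k]) for k in('image','K','k1','T')},open('pics/'+f+'.pkl','wb'))
    return c
def load(f): return pickle.load(open('pics/'+f+'.pkl','rb'))
def ray(c,u,v):
    K=c['K']; p=cv2.undistortPoints(np.array([[[u,v]]],float),K,np.array([float(c['k1']),0,0,0]))[0,0]
    T=c['T']; d=T[:3,:3]@np.array([p[0],-p[1],-1]); return T[:3,3],d
def onz(c,u,v,z):
    o,d=ray(c,u,v); return o+d*(z-o[2])/d[2]
def tri(a,b):
    (o1,d1),(o2,d2)=a,b
    s=np.linalg.lstsq(np.c_[d1,-d2],o2-o1,rcond=None)[0]
    p,q=o1+s[0]*d1,o2+s[1]*d2; return (p+q)/2,np.linalg.norm(p-q)
def proj(c,P):
    T=c['T'];q=T[:3,:3].T@(np.asarray(P)-T[:3,3]);x,y=q[0]/-q[2],-q[1]/-q[2];s=1+float(c['k1'])*(x*x+y*y)
    return (c['K']@np.array([x*s,y*s,1]))[:2]
E
python3 - <<'E'
from h import *
for n in('scene','side','wrist'):
    c=cap(n,n+'0.png')
a=[cv2.imread('pics/%s0.png'%n) for n in('scene','side','wrist')]
print(r.tcp_to_tips, {k:np.round(v,3) for k,v in r.state().items()})
E
```

```text
pics
0.014 {'clock': np.float64(0.15), 'joint_pos': array([ 7.3053e+01,  1.3672e+01, -8.0500e-01,  7.5583e+01, -1.0000e-03,
        8.9997e+01]), 'joint_velocities': array([-0.026,  0.01 ,  0.118,  0.042, -0.06 , -0.018]), 'joint_efforts': array([ 0.0000e+00, -5.3908e+01,  3.4660e+01,  1.5000e-02,  0.0000e+00,
       -0.0000e+00]), 'tool_pos': array([0.153, 0.502, 0.245]), 'eef_rot': array([-1.79940e+02,  1.00000e-03,  1.63055e+02]), 'contact_force': array([-0.359, -0.884,  0.312]), 'moment': array([-0.01 , -0.024, -0.022]), 'grasp_force': np.float64(0.0), 'opening': np.float64(0.086)}
```

View pics/scene0.png

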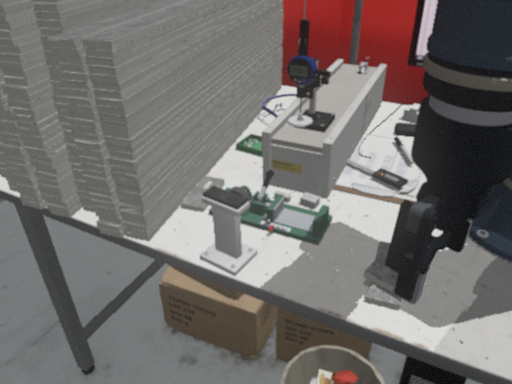

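View pics/side0.png

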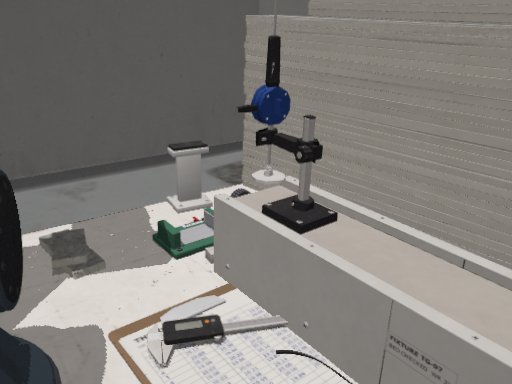

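View pics/wrist0.png

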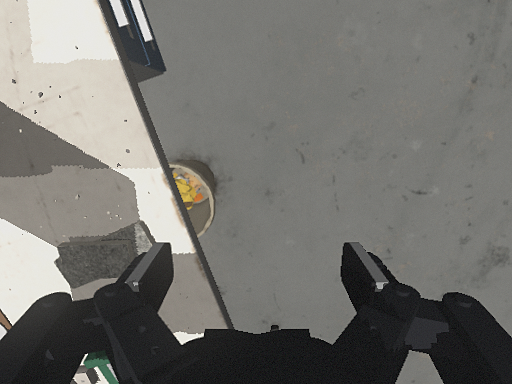

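The scene view shows the gauge at about (285,215), with its wheel end at left (240,195), the lever near (265,185), the red mark near (270,228), and a post in front at (228,225). The side view shows the gauge at (190,235), partly hidden; the wrist camera doesn't see it yet.

Run:
```python
from h import *
s=load('scene0.png');d=load('side0.png')
for n,u,v in[('near right corner',323,236),('wheel',242,195),('red',270,228),('post base',228,255),('strip',205,192),('block',310,200),('fixture corner',320,190),('fixtureL',272,165),('stack corner',155,228)]: print(n,onz(s,u,v,0.012).round(3))
print('post top z',tri(ray(s,226,200),ray(d,188,148)))
print('dial',tri(ray(s,302,70),ray(d,271,104)))
for n,u,v in[('left corner',155,240),('fix corner',216,262)]: print(n,onz(d,u,v,0.0).round(3))
for c in(s,d): print(c['T'][:3,3].round(3))
w=load('wrist0.png'); print(w['T'].round(3),w['K'].round(1),w['k1'])
i=s['image'][130:270,170:370][:,:,::-1]; cv2.imwrite('pics/c1.png',cv2.resize(i,None,fx=4,fy=4,interpolation=cv2.INTER_CUBIC))
```

```text
near right corner [0.346 0.219 0.012]
wheel [0.552 0.164 0.012]
red [0.446 0.241 0.012]
post base [0.478 0.346 0.012]
strip [0.63  0.19  0.012]
block [0.413 0.117 0.012]
fixture corner [0.408 0.07  0.012]
fixtureL [0.552 0.016 0.012]
stack corner [0.646 0.343 0.012]
post top z (array([0.48293472, 0.33474736, 0.12415142]), np.float64(0.0036819702851914405))
dial (array([0.4708885 , 0.05100708, 0.26716591]), np.float64(0.004684715840690454))
left corner [0.355 0.226 0.   ]
fix corner [0.408 0.101 0.   ]
[0.153 0.836 0.523]
[ 0.058 -0.478  0.409]
[[ 0.291 -0.917 -0.273  0.082]
 [ 0.957  0.279  0.083  0.523]
 [ 0.    -0.286  0.958  0.373]
 [ 0.     0.     0.     1.   ]] [[289.2   0.  256.6]
 [  0.  289.2 193.1]
 [  0.    0.    1. ]] -0.05482759848406397
```

View pics/c1.png

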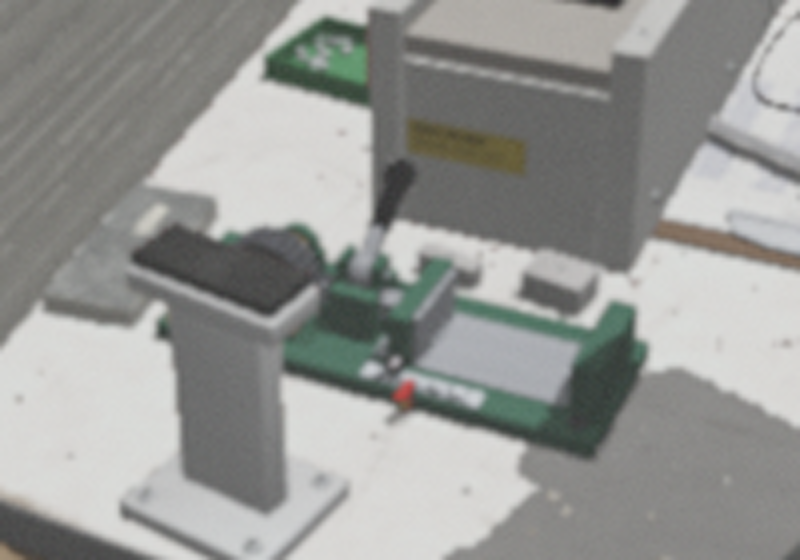

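The crop shows the gauge clearly: fixed-jaw corner (318,242), wheel-end near corner (211,212), red mark (271,228), lever tip (271,172). The post partly hides the wheel end.

```bash
cat >> h.py <<'E'
def rel(P,yaw):
    """tool-frame fractions to reach world P and yaw from now"""
    st=r.state(); d=np.asarray(P)-st['tool_pos']; a=np.radians(st['eef_rot'][2])
    t=np.array([[np.cos(a),np.sin(a),0],[np.sin(a),-np.cos(a),0],[0,0,-1]])@d
    print('tool shift mm',(t*1000).round(1),'frac',(t/0.5).round(4),'turn deg',-(yaw-st['eef_rot'][2]), 'frac',-(yaw-st['eef_rot'][2])/180)
E
python3 - <<'E'
from h import *
s=load('scene0.png');d=load('side0.png')
for n,x,y,z in[('c1',595,452,0),('c2',165,330,0),('farR',645,350,.012),('levertip',400,165,.086),('fixcorner base',630,268,0),('fixL base',380,215,0),('strip',45,305,0),('strip2',130,320,0)]: print(n,onz(s,170+x/4,130+y/4,z).round(3))
for u,v in[(155,228),(230,140),(285,85)]: print('stack',onz(s,u,v,0).round(3))
print('fix top',tri(ray(s,322,152),ray(d,216,192)))
print('rod top',tri(ray(s,305,20),ray(d,273,38)))
rel([.46,.18,.27],90)
E
```

```text
c1 [0.35  0.228 0.   ]
c2 [0.586 0.235 0.   ]
farR [0.352 0.156 0.012]
levertip [0.486 0.16  0.086]
fixcorner base [0.389 0.072 0.   ]
fixL base [0.537 0.084 0.   ]
strip [0.656 0.245 0.   ]
strip2 [0.607 0.236 0.   ]
stack [0.658 0.331 0.   ]
stack [ 0.727 -0.078  0.   ]
stack [ 0.781 -0.56   0.   ]
fix top (array([0.40374668, 0.09923563, 0.12498065]), np.float64(0.01010392175537616))
rod top (array([0.4687964 , 0.04879933, 0.35946241]), np.float64(3.106354171048577e-05))
tool shift mm [-387.5 -218.5  -25.2] frac [-0.7751 -0.4369 -0.0503] turn deg 73.05547804059458 frac 0.4058637668921921
```

Call:
{"method": "step_arm", "body": {"rows": [{"dx": -0.055, "dy": -0.031, "dz": -0.0035}, {"dx": -0.055, "dy": -0.031, "dz": -0.0035}, {"dx": -0.055, "dy": -0.031, "dz": -0.0035}, {"dx": -0.055, "dy": -0.031, "dz": -0.0035}, {"dx": -0.055, "dy": -0.031, "dz": -0.0035}, {"dx": -0.055, "dy": -0.031, "dz": -0.0035}, {"dx": -0.055, "dy": -0.031, "dz": -0.0035}, {"dx": -0.055, "dy": -0.031, "dz": -0.0035}, {"dx": -0.055, "dy": -0.031, "dz": -0.0035}, {"dx": -0.055, "dy": -0.031, "dz": -0.0035}, {"dx": -0.055, "dy": -0.031, "dz": -0.0035}, {"dx": -0.055, "dy": -0.031, "dz": -0.0035}, {"dx": -0.055, "dy": -0.031, "dz": -0.0035}, {"dx": -0.055, "dy": -0.031, "dz": -0.0035}], "grip": -1}}

```text
validation failed for argument at $.ro...
```

Call:
{"method": "step_arm", "body": {"rows": [{"turn": 0.044}, {"turn": 0.044}, {"turn": 0.044}, {"turn": 0.044}, {"turn": 0.044}, {"turn": 0.044}, {"turn": 0.044}, {"turn": 0.044}, {"turn": 0.044}, {}, {}]}}

```text
validation failed for argument at $.ro...
```

Run:
```python
from h import *
cap('wrist','w1.png')
im=cv2.imread('pics/w1.png'); cv2.imwrite('pics/w1b.png',cv2.resize(im,(800,600),interpolation=cv2.INTER_CUBIC))
```

```text
(no output)
```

View pics/w1b.png

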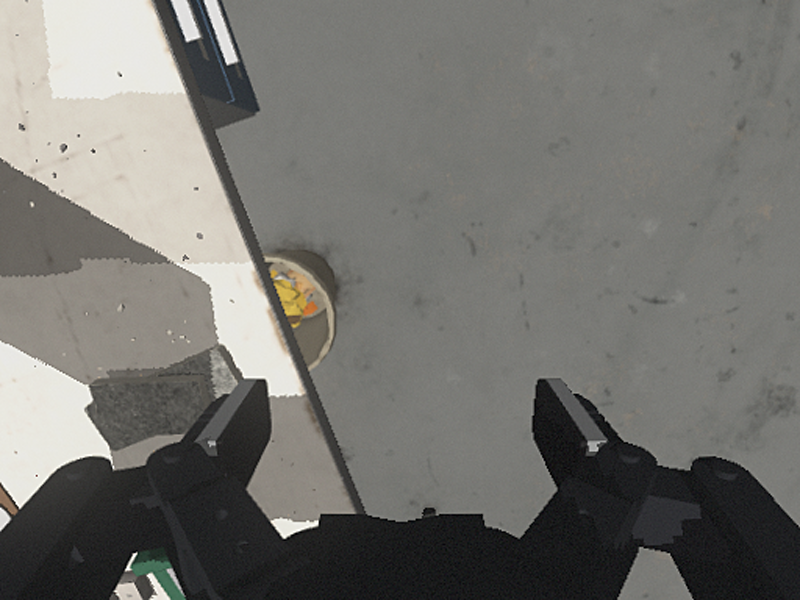

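The arm hasn't moved: both calls were refused, and the picture matches the first wrist view. I'll try again with all the keys filled in, using one short row as a test.

Call:
{"method": "step_arm", "body": {"rows": [{"dx": -0.055, "dy": -0.031, "dz": -0.0035, "turn": 0.0}], "grip": -1}}

```text
clock: 0.3
tool_pos: [0.1738, 0.4806, 0.2463]
eef_rot: [-180.0, -0.0, 163.2]
contact_force: [0.8, -0.4, 0.6]
opening: 0.073
grasp_force: 0.0
```

Call:
{"method": "step_arm", "body": {"rows": [{"dx": -0.055, "dy": -0.031, "dz": -0.0035, "turn": 0.0}, {"dx": -0.055, "dy": -0.031, "dz": -0.0035, "turn": 0.0}, {"dx": -0.055, "dy": -0.031, "dz": -0.0035, "turn": 0.0}, {"dx": -0.055, "dy": -0.031, "dz": -0.0035, "turn": 0.0}, {"dx": -0.055, "dy": -0.031, "dz": -0.0035, "turn": 0.0}, {"dx": -0.055, "dy": -0.031, "dz": -0.0035, "turn": 0.0}, {"dx": -0.055, "dy": -0.031, "dz": -0.0035, "turn": 0.0}, {"dx": -0.055, "dy": -0.031, "dz": -0.0035, "turn": 0.0}, {"dx": -0.055, "dy": -0.031, "dz": -0.0035, "turn": 0.0}, {"dx": -0.055, "dy": -0.031, "dz": -0.0035, "turn": 0.0}, {"dx": -0.055, "dy": -0.031, "dz": -0.0035, "turn": 0.0}, {"dx": -0.055, "dy": -0.031, "dz": -0.0035, "turn": 0.0}, {"dx": -0.055, "dy": -0.031, "dz": -0.0035, "turn": 0.0}]}}

```text
clock: 1.6
tool_pos: [0.4588, 0.1812, 0.2698]
eef_rot: [-180.0, -0.0, 163.0]
contact_force: [0.4, -0.4, 0.0]
opening: -0.0002
grasp_force: 0.0
```

Call:
{"method": "step_arm", "body": {"rows": [{"dx": 0.0, "dy": 0.0, "dz": 0.0, "turn": 0.044}, {"dx": 0.0, "dy": 0.0, "dz": 0.0, "turn": 0.044}, {"dx": 0.0, "dy": 0.0, "dz": 0.0, "turn": 0.044}, {"dx": 0.0, "dy": 0.0, "dz": 0.0, "turn": 0.044}, {"dx": 0.0, "dy": 0.0, "dz": 0.0, "turn": 0.044}, {"dx": 0.0, "dy": 0.0, "dz": 0.0, "turn": 0.044}, {"dx": 0.0, "dy": 0.0, "dz": 0.0, "turn": 0.044}, {"dx": 0.0, "dy": 0.0, "dz": 0.0, "turn": 0.044}, {"dx": 0.0, "dy": 0.0, "dz": 0.0, "turn": 0.044}, {"dx": 0.0, "dy": 0.0, "dz": 0.0, "turn": 0.0}, {"dx": 0.0, "dy": 0.0, "dz": 0.0, "turn": 0.0}]}}

```text
clock: 2.7
tool_pos: [0.458, 0.1823, 0.2697]
eef_rot: [-180.0, 0.0, 92.0]
contact_force: [-0.1, -1.0, 0.5]
opening: 0.0001
grasp_force: 0.0
```

Run:
```python
from h import *
cap('wrist','w2.png')
im=cv2.imread('pics/w2.png'); cv2.imwrite('pics/w2b.png',cv2.resize(im,(800,600),interpolation=cv2.INTER_CUBIC))
```

```text
(no output)
```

View pics/w2b.png

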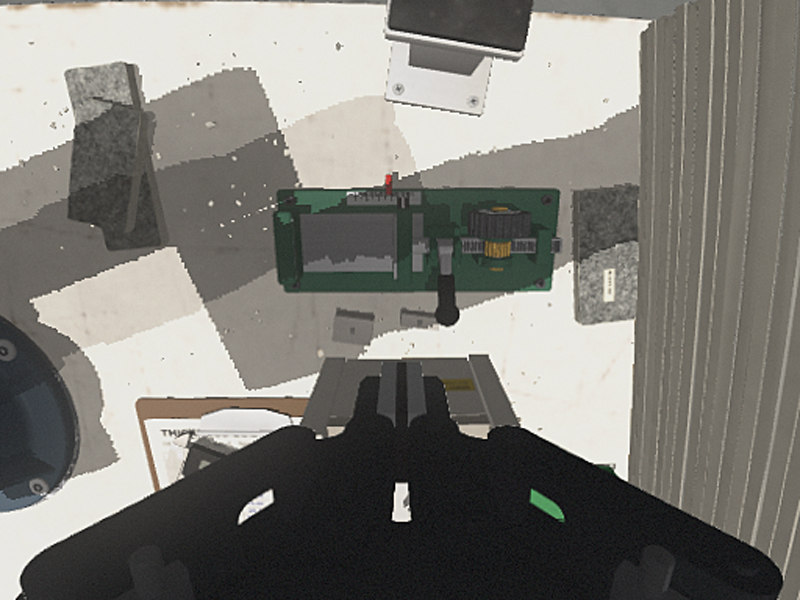

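The wrist view shows the whole gauge (in 800x600 pixels). Base corners are at (278,191), (558,190), (553,291) and (277,291); the red mark is at (389,185), the white index line near (403,200), the wheel at (498,222), and the lever from (446,240) to (447,315).

Run:
```python
from h import *
w=load('w2.png');s=load('scene0.png')
P=lambda x,y,z:onz(w,x*.64,y*.64,z)
c=[P(278,191,.012),P(558,190,.012),P(553,291,.012),P(277,291,.012)]
print(np.round(c,4)); ctr=np.mean(c,0); ang=np.degrees(np.arctan2(*(c[1]-c[0]+c[2]-c[3])[[1,0]])); print('ctr',ctr,'ang',ang)
print('wheel c',P(498,222,.06),'lever end',P(447,303,.079),'hinge',P(446,245,.044))
print('red',P(389,185,.0135),'line',P(403,200,.0185))
print('red tri',tri(ray(s,271,228),ray(w,389*.64,182*.64)),'levertip tri',tri(ray(s,270,172),ray(w,448*.64,315*.64)))
i=cv2.imread('pics/w2.png')[100:220,170:370]; cv2.imwrite('pics/c2.png',cv2.resize(i,None,fx=4,fy=4,interpolation=cv2.INTER_CUBIC))
```

```text
[[0.3521 0.2327 0.012 ]
 [0.5866 0.2422 0.012 ]
 [0.5936 0.1546 0.012 ]
 [0.3479 0.1457 0.012 ]]
ctr [0.47005672 0.19384143 0.012     ] ang 2.196115594975184
wheel c [0.52808712 0.21862377 0.06      ] lever end [0.49187534 0.15996514 0.079     ] hinge [0.49207479 0.19729942 0.044     ]
red [0.44498377 0.24064969 0.0135    ] line [0.45699296 0.22919122 0.0185    ]
red tri (array([0.44409451, 0.24263719, 0.01341327]), np.float64(0.001843753178080273)) levertip tri (array([0.49254059, 0.14961569, 0.07723981]), np.float64(0.0020469370757382303))
```

View pics/c2.png

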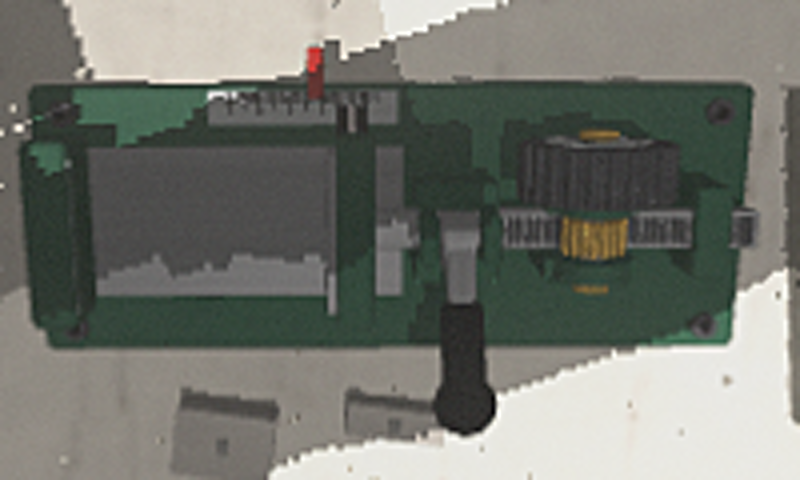

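The crop shows the wheel's rim top centred at about (600,176), the red mark at (315,72), the white index line at about (353,117), and the lever grip end at (466,405), with its root at (460,215).

Run:
```python
from h import *
w=load('w2.png');s=load('scene0.png')
P=lambda x,y,z:onz(w,170+x/4,100+y/4,z)
a=np.radians(2.0); R=np.array([[np.cos(a),np.sin(a),0],[-np.sin(a),np.cos(a),0],[0,0,1]])
C=np.array([.4685,.1935,0])
for n,q in dict(wheel=P(600,176,.0664),red=P(316,85,.0135),line=P(353,115,.0185),lend=P(466,395,.079),hinge=P(460,215,.044)).items(): print(n,q.round(4),'gauge',(R@(q-C)).round(4))
i=w['image'][120:140,245:275]; print(i[6:12,:,:].mean(2).round().astype(int))
h=cv2.cvtColor(w['image'],cv2.COLOR_RGB2HSV); m=((h[...,0]<6)|(h[...,0]>174))&(h[...,1]>150)&(h[...,2]>90); m[:100]=0;m[140:]=0; ys,xs=np.where(m); print('red',xs.mean(),xs.min(),xs.max(),ys.min(),ys.max())
q=P(600,176,.0664); rel([q[0]-.01,q[1],.12],92)
```

```text
wheel [0.5284 0.2172 0.0664] gauge [0.0607 0.0216 0.0664]
red [0.4451 0.237  0.0135] gauge [-0.0218  0.0443  0.0135]
line [0.4575 0.2283 0.0185] gauge [-0.0098  0.0351  0.0185]
lend [0.4927 0.1541 0.079 ] gauge [ 0.0229 -0.0402  0.079 ]
hinge [0.4913 0.2011 0.044 ] gauge [0.023  0.0068 0.044 ]
[[106  58 103 105 107  69 105 110  92  57  61  63 108  78  66  68  53 106
  104 102 101  99  96 103  78  53  55  55  71  67]
 [100  71  98  98 103  67  98  98 104  52  41  38 110  94  45  44  48 102
  100  96  95  97  96 102  77  54  55  56  69  70]
 [ 98  99 100 101 102  74  97 101 105  52  46  41 111  89  49  42  52 103
   98  98 100  95  98 103  74  55  55  54  64  70]
 [100 101  99 103 101 103 103 102 111  50  44  41 109  94  48  46  52 104
  104 103 101 102 102 105  76  57  55  58  58  63]
 [ 99  98 100  98  98  99  96 100 101  54  43  41 109  90  47  44  49  99
   99  96  94  98  98  98  73  55  54  57  54  48]
 [ 70  71  70  60  58  61  57  63  62  48  42  39 111  97  49  44  43  60
   60  58  59  64  58  61  55  55  56  57  54  52]]
red 248.0 247 250 112 117
tool shift mm [ 32.7  61.6 149.7] frac [0.0654 0.1231 0.2994] turn deg -0.008364649869676555 frac -4.647027705375864e-05
```

Call:
{"method": "step_arm", "body": {"rows": [{"dx": 0.026, "dy": 0.05, "dz": 0.04, "turn": 0.0}, {"dx": 0.026, "dy": 0.05, "dz": 0.06, "turn": 0.0}, {"dx": 0.013, "dy": 0.027, "dz": 0.08, "turn": 0.0}, {"dx": 0.0, "dy": 0.0, "dz": 0.08, "turn": 0.0}, {"dx": 0.0, "dy": 0.0, "dz": 0.08, "turn": 0.0}, {"dx": 0.0, "dy": 0.0, "dz": 0.0, "turn": 0.0}, {"dx": 0.0, "dy": 0.0, "dz": 0.0, "turn": 0.0}]}}

```text
clock: 3.45
tool_pos: [0.5204, 0.2167, 0.1003]
eef_rot: [-179.9, 0.0, 91.9]
contact_force: [0.0, -0.5, 0.8]
opening: -0.0003
grasp_force: 0.0
```

Run:
```python
from h import *
cap('wrist','w3.png'); cap('scene','s3.png')
im=cv2.imread('pics/w3.png'); cv2.imwrite('pics/w3b.png',cv2.resize(im,(800,600),interpolation=cv2.INTER_CUBIC))
```

```text
(no output)
```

View pics/w3b.png

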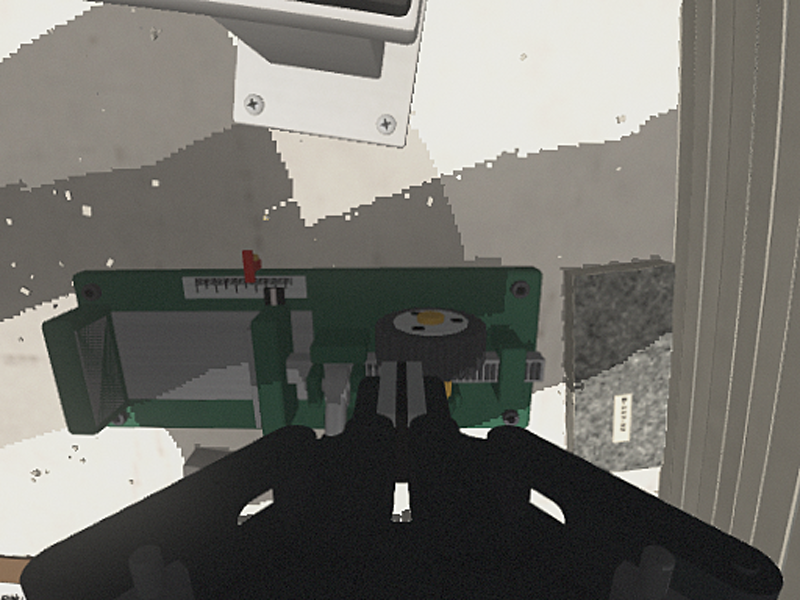

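The fingertips (402,380) are over the wheel, slightly to its -x side. The hub face centre is at (430,319), the index line at (274,297) and the red clip at (249,265).

Run:
```python
from h import *
w=load('w3.png');w2=load('w2.png')
P=lambda x,y,z:onz(w,x*.64,y*.64,z)
print('hub',P(430,318,.042),'line',P(274,297,.0185),'red',P(249,270,.0135))
print('hub tri',tri(ray(w,430*.64,317*.64),ray(w2,170+600/4,100+133/4)))
print(proj(w,[.5284,.2172+.009,.0664])/.64)
i=w['image'][183:196,150:200].mean(2).round().astype(int);print(i[::3])
```

```text
hub [0.5318739  0.22653715 0.042     ] line [0.45731819 0.22681158 0.0185    ] red [0.44413797 0.23872342 0.0135    ]
hub tri (array([0.53183523, 0.22771169, 0.04447969]), np.float64(0.0004048651387595355))
[424.71850399 338.83999185]
[[ 71  39  99  96  96  94  87  38  78  93  96  94  87  52  63  98  94  94
   91  70  45  75  85  82  78  66  46  75  89  85  86  88  53  72  94  93
   93  95  90  92  91  91  93  89  97  87  52  42  41  44]
 [ 90  37  91  93  89  87  92  91  89  92  90  91  94  76  58  92  93  92
   75  27  30  32  39  86 101 100  69  26  34  31  24  31  80  95  91  87
   89  89  88  91  90  89  92  88  90  93  57  40  47  47]
 [ 92  92  95  93  92  91  91  93  93  95  92  96  93  96  92  94  92  98
   86  47  26  30  30  77 100 102  75  29  31  31  30  26  81  97  94  94
   94  93  96  96  92  94  96  95  96 102  62  45  46  41]
 [ 41  43  38  43  41  43  41  41  42  42  44  43  42  40  44  42  45  46
   39  38  35  30  27  73  98 102  80  39  24  28  30  27  31  42  44  45
   40  45  40  42  44  39  40  44  41  45  39  48  44  43]
 [ 41  45  39  46  45  43  37  41  47  42  44  40  42  45  40  44  44  40
   45  37  36  35  35  45  66  72  62  45  34  36  36  36  44  39  40  40
   42  47  42  46  44  44  46  42  42  46  46  45  41  46]]
```

Call:
{"method": "step_arm", "body": {"rows": [{"dx": 0.0, "dy": 0.004, "dz": 0.018, "turn": 0.0}, {"dx": 0.0, "dy": 0.0, "dz": 0.018, "turn": 0.0}, {"dx": 0.0, "dy": 0.0, "dz": 0.002, "turn": 0.0}, {"dx": 0.0, "dy": 0.0, "dz": 0.0, "turn": 0.0}]}}

```text
clock: 3.95
tool_pos: [0.5222, 0.2167, 0.0805]
eef_rot: [-180.0, 0.0, 91.8]
contact_force: [-0.0, -0.2, 0.1]
opening: -0.0002
grasp_force: 0.0
```

Call:
{"method": "step_arm", "body": {"rows": [{"dx": 0.0, "dy": 0.0, "dz": 0.001, "turn": 0.0}, {"dx": 0.0, "dy": 0.0, "dz": 0.0, "turn": 0.0}]}}

```text
clock: 4.15
tool_pos: [0.5226, 0.2169, 0.0805]
eef_rot: [180.0, -0.0, 91.8]
contact_force: [-0.6, -0.4, 0.3]
opening: 0.0001
grasp_force: 0.0
```

Call:
{"method": "step_arm", "body": {"rows": [{"dx": 0.0, "dy": 0.0, "dz": 0.001, "turn": 0.0}, {"dx": 0.0, "dy": 0.0, "dz": 0.0, "turn": 0.0}]}}

```text
clock: 4.35
tool_pos: [0.5225, 0.2169, 0.0798]
eef_rot: [180.0, 0.0, 91.8]
contact_force: [-0.2, 0.0, -0.1]
opening: 0.0001
grasp_force: 0.0
```

Call:
{"method": "step_arm", "body": {"rows": [{"dx": 0.0, "dy": 0.0, "dz": 0.001, "turn": 0.0}, {"dx": 0.0, "dy": 0.0, "dz": 0.0, "turn": 0.0}]}}

```text
clock: 4.55
tool_pos: [0.5226, 0.2169, 0.0796]
eef_rot: [180.0, -0.0, 91.8]
contact_force: [-0.9, -0.1, 2.9]
opening: 0.0004
grasp_force: 1.5
```

Call:
{"method": "step_arm", "body": {"rows": [{"dx": 0.0, "dy": 0.0, "dz": 0.001, "turn": 0.0}, {"dx": 0.0, "dy": 0.0, "dz": 0.0, "turn": 0.0}]}}

```text
clock: 4.75
tool_pos: [0.5227, 0.2169, 0.0794]
eef_rot: [180.0, -0.0, 91.8]
contact_force: [-1.3, -1.3, 7.8]
opening: 0.0002
grasp_force: 3.6
```

Call:
{"method": "step_arm", "body": {"rows": [{"dx": 0.0, "dy": 0.005, "dz": 0.0, "turn": 0.0}, {"dx": 0.0, "dy": 0.005, "dz": 0.0, "turn": 0.0}, {"dx": 0.0, "dy": 0.005, "dz": 0.0, "turn": 0.0}, {"dx": 0.0, "dy": 0.005, "dz": 0.0, "turn": 0.0}]}}

```text
clock: 5.15
tool_pos: [0.5333, 0.2173, 0.08]
eef_rot: [179.9, -0.0, 91.8]
contact_force: [-1.6, -0.7, 11.4]
opening: -0.0
grasp_force: 5.8
```

Call:
{"method": "step_arm", "body": {"rows": [{"dx": 0.0, "dy": 0.005, "dz": 0.0, "turn": 0.0}, {"dx": 0.0, "dy": 0.005, "dz": 0.0, "turn": 0.0}, {"dx": 0.0, "dy": 0.0, "dz": 0.0, "turn": 0.0}]}}

```text
clock: 5.45
tool_pos: [0.5388, 0.2176, 0.0799]
eef_rot: [179.8, -0.0, 91.8]
contact_force: [1.0, 0.0, 8.1]
opening: 0.0001
grasp_force: 4.3
```

```bash
cat > m.py <<'E'
from h import *
import sys
def meas(f):
    w=cap('wrist',f); im=w['image']; a=np.radians(2.0)
    h=cv2.cvtColor(im,cv2.COLOR_RGB2HSV); m=((h[...,0]<6)|(h[...,0]>174))&(h[...,1]>150)&(h[...,2]>60); m[:int(proj(w,[.444,.262,.0135])[1])]=0
    # bright line between dark foot: sample along gauge x at fixed y, z=.0185
    C=np.array([.4575,.2285])
    best=[]
    for off in (-.002,0,.002):
        t=np.arange(-.035,.012,.0002); v=[]
        for s in t:
            u=proj(w,[C[0]+s*np.cos(a)-off*np.sin(a),C[1]+s*np.sin(a)+off,.0185])
            v.append(cv2.getRectSubPix(im.mean(2).astype(np.float32),(1,1),tuple(map(float,u)))[0,0])
        best.append(np.array(v))
    v=np.mean(best,0)
    # template: dark-bright-dark 2.4mm line with dark 3 mm flanks
    k=np.r_[-np.ones(12),np.zeros(4),np.ones(8),np.zeros(4),-np.ones(12)]; sc=np.correlate(v-v.mean(),k,'same')
    x=C+t[sc.argmax()]*np.array([np.cos(a),np.sin(a)])
    ys,xs=np.where(m); q=onz(w,xs.mean(),ys.mean(),.0165)
    e=np.array([np.cos(a),np.sin(a)])
    print('line',x.round(4),'score',sc.max().round(),'red',q.round(4),len(xs),'line-red along x mm',1000*e@(x-q[:2]))
if __name__=='__main__': meas(sys.argv[1])
E
python3 m.py w4.png; python3 -c "
from h import *
im=cv2.imread('pics/w4.png');cv2.imwrite('pics/w4b.png',cv2.resize(im[120:260,20:340],None,fx=2.5,fy=2.5,interpolation=cv2.INTER_CUBIC))"
```

```text
line [0.4499 0.2282] score 1237.0 red [0.4454 0.2415 0.0165] 152 line-red along x mm 4.035225413364758
```

View pics/w4b.png

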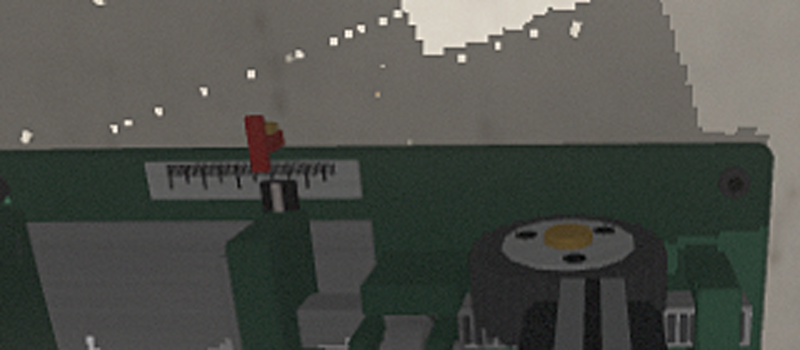

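The line (279,196) has moved towards the red clip (259,150); the strokes grip well. The clip's brass-screw bracket at (277,138) biases the mask, so I'll re-measure red using only the clip strip.

Run:
```python
from h import *
a=np.radians(2.0);e=np.array([np.cos(a),np.sin(a),0])
for f in('w2.png','w3.png','w4.png'):
    w=load(f);h=cv2.cvtColor(w['image'],cv2.COLOR_RGB2HSV); m=((h[...,0]<6)|(h[...,0]>174))&(h[...,1]>120)&(h[...,2]>60); m[:100]=0;m[240:]=0
    ys,xs=np.where(m); 
    for y in range(ys.min(),ys.max()+1):
        x=xs[ys==y]
        if y>ys.max()-8: print(f,y,x.min(),x.max(),[ (1000*e@onz(w,(x.min()+x.max())/2,y,z)).round(1) for z in(.0135,.0165)])
print(1000*e@onz(load('w2.png'),257.43,129,.0185))
```

```text
w2.png 116 247 249 [np.float64(451.9), np.float64(452.0)]
w2.png 117 247 249 [np.float64(451.9), np.float64(452.0)]Traceback (most recent call last):
  File "<stdin>", line 8, in <module>
    return umr_minimum(a, axis, None, out, keepdims, initial, where)
ValueError: zero-size array to reduction operation minimum which has no identity
```

```bash
cat > red.py <<'E'
from h import *
a=np.radians(2.0);e=np.array([np.cos(a),np.sin(a),0])
def red(f):
    w=load(f); i=w['image'].astype(int); m=(i[...,0]>1.8*i[...,1])&(i[...,0]>1.8*i[...,2])&(i[...,0]>60)
    n,l,s,c=cv2.connectedComponentsWithStats(m[:240,:300].astype(np.uint8)); k=1+s[1:,4].argmax(); ys,xs=np.where(l==k)
    for y in range(ys.max()-9,ys.max()+1):
        x=xs[ys==y]
        if len(x): print(f,y,x.min(),x.max(),[ (1000*e@onz(w,(x.min()+x.max())/2,y,z)).round(1) for z in(.0135,.0165)])
if __name__=='__main__':
    for f in('w2.png','w3.png','w4.png'): red(f)
    print(1000*e@onz(load('w2.png'),257.43,129,.0185))
E
python3 red.py
```

```text
w2.png 112 247 250 [np.float64(452.6), np.float64(452.6)]
w2.png 113 247 249 [np.float64(451.9), np.float64(452.0)]
w2.png 114 247 250 [np.float64(452.6), np.float64(452.6)]
w2.png 115 247 250 [np.float64(452.5), np.float64(452.6)]
w2.png 116 247 249 [np.float64(451.9), np.float64(452.0)]
w2.png 117 247 249 [np.float64(451.9), np.float64(452.0)]
w3.png 171 156 165 [np.float64(453.2), np.float64(454.2)]
w3.png 172 156 163 [np.float64(452.4), np.float64(453.4)]
w3.png 173 156 162 [np.float64(451.9), np.float64(453.0)]
w3.png 174 157 162 [np.float64(452.2), np.float64(453.3)]
w3.png 175 157 162 [np.float64(452.1), np.float64(453.2)]
w3.png 176 157 162 [np.float64(452.1), np.float64(453.1)]
w3.png 177 157 162 [np.float64(452.0), np.float64(453.0)]
w3.png 178 157 162 [np.float64(451.9), np.float64(453.0)]
w3.png 179 157 162 [np.float64(451.8), np.float64(452.9)]
w3.png 180 157 162 [np.float64(451.8), np.float64(452.8)]
w4.png 179 120 130 [np.float64(453.3), np.float64(454.7)]
w4.png 180 120 128 [np.float64(452.4), np.float64(453.9)]
w4.png 181 120 127 [np.float64(452.0), np.float64(453.4)]
w4.png 182 120 126 [np.float64(451.5), np.float64(453.0)]
w4.png 183 120 127 [np.float64(451.8), np.float64(453.2)]
w4.png 184 120 127 [np.float64(451.7), np.float64(453.1)]
w4.png 185 120 127 [np.float64(451.6), np.float64(453.0)]
w4.png 186 121 127 [np.float64(451.9), np.float64(453.3)]
w4.png 187 121 127 [np.float64(451.8), np.float64(453.2)]
w4.png 188 121 126 [np.float64(451.3), np.float64(452.7)]
464.0844505319259
```

Call:
{"method": "step_arm", "body": {"rows": [{"dx": 0.0, "dy": 0.0, "dz": -0.02, "turn": 0.0}, {"dx": 0.0, "dy": -0.028, "dz": 0.0, "turn": 0.0}, {"dx": 0.0, "dy": 0.0, "dz": 0.0, "turn": 0.0}, {"dx": 0.0, "dy": 0.0, "dz": 0.016, "turn": 0.0}, {"dx": 0.0, "dy": 0.0, "dz": 0.002, "turn": 0.0}, {"dx": 0.0, "dy": 0.0, "dz": 0.001, "turn": 0.0}, {"dx": 0.0, "dy": 0.0, "dz": 0.001, "turn": 0.0}, {"dx": 0.0, "dy": 0.0, "dz": 0.0, "turn": 0.0}]}}

```text
clock: 6.3
tool_pos: [0.5244, 0.2172, 0.0797]
eef_rot: [179.9, -0.0, 91.8]
contact_force: [-2.4, -1.0, 13.9]
opening: -0.0001
grasp_force: 7.2
```

Call:
{"method": "step_arm", "body": {"rows": [{"dx": 0.0, "dy": 0.0, "dz": -0.001, "turn": 0.0}, {"dx": 0.0, "dy": 0.005, "dz": 0.0, "turn": 0.0}, {"dx": 0.0, "dy": 0.005, "dz": 0.0, "turn": 0.0}, {"dx": 0.0, "dy": 0.005, "dz": 0.0, "turn": 0.0}, {"dx": 0.0, "dy": 0.005, "dz": 0.0, "turn": 0.0}, {"dx": 0.0, "dy": 0.004, "dz": 0.0, "turn": 0.0}, {"dx": 0.0, "dy": 0.0, "dz": 0.0, "turn": 0.0}]}}

```text
clock: 7.0
tool_pos: [0.5371, 0.2176, 0.08]
eef_rot: [179.9, -0.0, 91.8]
contact_force: [-0.2, -0.3, 10.3]
opening: 0.0002
grasp_force: 5.2
```

```bash
python3 m.py w5.png; python3 -c "
from red import *
red('w5.png')"|tail -3
```

```text
line [0.4447 0.2281] score 1233.0 red [0.4456 0.2417 0.0165] 164 line-red along x mm -1.41737525670254
w5.png 186 123 129 [np.float64(451.4), np.float64(452.9)]
w5.png 187 123 129 [np.float64(451.3), np.float64(452.8)]
w5.png 188 124 129 [np.float64(451.6), np.float64(453.0)]
```

Call:
{"method": "step_arm", "body": {"rows": [{"dx": 0.0, "dy": 0.0, "dz": -0.02, "turn": 0.0}, {"dx": 0.0, "dy": 0.0, "dz": -0.08, "turn": 0.0}, {"dx": -0.03, "dy": -0.06, "dz": -0.06, "turn": 0.0}, {"dx": -0.03, "dy": -0.06, "dz": 0.0, "turn": 0.0}, {"dx": -0.03, "dy": -0.05, "dz": 0.0, "turn": 0.0}, {"dx": 0.0, "dy": 0.0, "dz": 0.0, "turn": 0.0}, {"dx": 0.0, "dy": 0.0, "dz": 0.0, "turn": 0.0}]}}

```text
clock: 7.75
tool_pos: [0.4522, 0.1696, 0.1597]
eef_rot: [180.0, -0.0, 91.7]
contact_force: [-0.1, -0.6, -0.6]
opening: -0.0003
grasp_force: 0.0
```

```bash
python3 m.py w6.png; python3 -c "
from red import *
red('w6.png')
im=cv2.imread('pics/w6.png');cv2.imwrite('pics/w6b.png',cv2.resize(im[90:290,130:430],None,fx=2.6,fy=2.6,interpolation=cv2.INTER_CUBIC))"
```

```text
line [0.4449 0.2281] score 1175.0 red [0.4441 0.2435 0.0165] 61 line-red along x mm 0.24570445167609425
w6.png 103 249 253 [np.float64(452.2), np.float64(452.3)]
w6.png 104 249 253 [np.float64(452.2), np.float64(452.3)]
w6.png 105 249 253 [np.float64(452.2), np.float64(452.3)]
w6.png 106 249 253 [np.float64(452.2), np.float64(452.3)]
w6.png 107 249 253 [np.float64(452.2), np.float64(452.3)]
w6.png 108 249 253 [np.float64(452.2), np.float64(452.3)]
w6.png 109 249 253 [np.float64(452.2), np.float64(452.3)]
w6.png 110 249 253 [np.float64(452.2), np.float64(452.2)]
w6.png 111 249 253 [np.float64(452.2), np.float64(452.2)]
w6.png 112 252 253 [np.float64(453.6), np.float64(453.6)]
```

View pics/w6b.png

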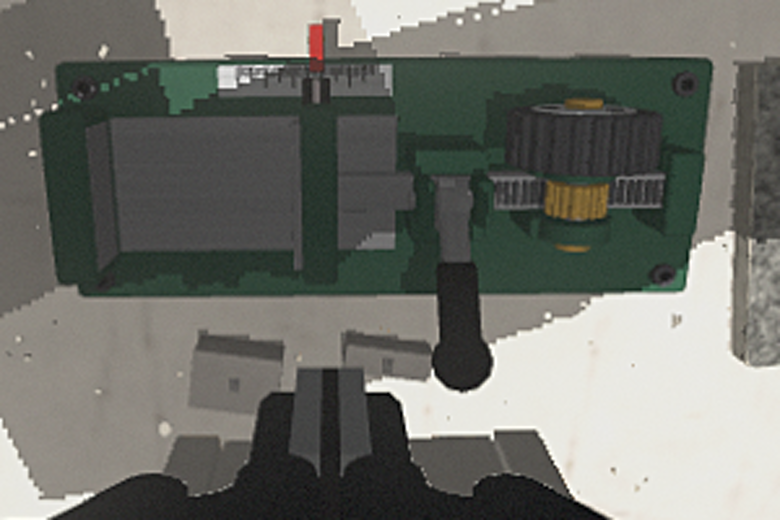

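The line (316,92) now stands under the red clip (317,45), about 0.4 mm off. The lever is still raised, with its grip end at (462,360) and root at (455,185).

Run:
```python
from h import *
w=load('w6.png');w2=load('w2.png');f=lambda x,y:(130+x/2.6,90+y/2.6)
p,g=tri(ray(w,*f(462,362)),ray(w2,170+466/4,100+405/4)); print('ball',p,g)
p2,g=tri(ray(w,*f(459,262)),ray(w2,170+462/4,100+303/4)); print('grip start',p2,g)
d=p-p2; d/=np.linalg.norm(d); print('elev',np.degrees(np.arcsin(d[2])),'hinge at z=.044+',p2+d*(.046-p2[2])/d[2])
rel([p[0],p[1]+.011,.13],92)
```

```text
ball [0.49338993 0.14936665 0.07404599] 0.00038114761803366697
grip start [0.49187391 0.17764457 0.06167192] 0.0005344093726299455
elev 23.603417130553158 hinge at z=.044+ [0.48995385 0.2134589  0.046     ]
tool shift mm [-10.8  40.3  29.6] frac [-0.0216  0.0806  0.0591] turn deg -0.2368483871300242 frac -0.001315824372944579
```

Call:
{"method": "step_arm", "body": {"rows": [{"dx": -0.016, "dy": 0.04, "dz": 0.0, "turn": 0.0}, {"dx": -0.016, "dy": 0.039, "dz": 0.02, "turn": 0.0}, {"dx": 0.0, "dy": 0.0, "dz": 0.04, "turn": 0.0}, {"dx": 0.0, "dy": 0.0, "dz": 0.04, "turn": 0.0}, {"dx": 0.0, "dy": 0.0, "dz": 0.01, "turn": 0.0}, {"dx": 0.0, "dy": 0.0, "dz": 0.01, "turn": 0.0}, {"dx": 0.0, "dy": 0.0, "dz": 0.01, "turn": 0.0}]}}

```text
clock: 8.5
tool_pos: [0.4926, 0.1552, 0.0945]
eef_rot: [180.0, -0.0, 91.8]
contact_force: [-0.1, 0.1, 1.7]
opening: 0.0001
grasp_force: 0.6
```

Call:
{"method": "step_arm", "body": {"rows": [{"dx": 0.0, "dy": 0.0, "dz": 0.01, "turn": 0.0}, {"dx": 0.0, "dy": 0.0, "dz": 0.01, "turn": 0.0}, {"dx": 0.0, "dy": 0.0, "dz": 0.01, "turn": 0.0}, {"dx": 0.0, "dy": 0.0, "dz": 0.01, "turn": 0.0}]}}

```text
clock: 8.9
tool_pos: [0.4921, 0.1549, 0.0742]
eef_rot: [180.0, 0.0, 91.8]
contact_force: [-0.5, -1.0, 1.8]
opening: -0.0002
grasp_force: 0.8
```

Call:
{"method": "step_arm", "body": {"rows": [{"dx": 0.0, "dy": 0.0, "dz": 0.008, "turn": 0.0}, {"dx": 0.0, "dy": 0.0, "dz": 0.006, "turn": 0.0}, {"dx": 0.0, "dy": 0.0, "dz": 0.004, "turn": 0.0}, {"dx": 0.0, "dy": 0.0, "dz": 0.003, "turn": 0.0}, {"dx": 0.0, "dy": 0.0, "dz": 0.0, "turn": 0.0}]}}

```text
clock: 9.4
tool_pos: [0.4918, 0.1549, 0.0636]
eef_rot: [-180.0, -0.0, 91.8]
contact_force: [-0.7, 0.7, -0.1]
opening: -0.0002
grasp_force: 0.0
```

Call:
{"method": "step_arm", "body": {"rows": [{"dx": 0.0, "dy": 0.0, "dz": 0.002, "turn": 0.0}, {"dx": 0.0, "dy": 0.0, "dz": 0.0, "turn": 0.0}]}}

```text
clock: 9.6
tool_pos: [0.4919, 0.1549, 0.0628]
eef_rot: [-180.0, -0.0, 91.8]
contact_force: [-0.3, 0.1, 0.3]
opening: -0.0001
grasp_force: 0.0
```

Call:
{"method": "step_arm", "body": {"rows": [{"dx": 0.0, "dy": 0.0, "dz": 0.002, "turn": 0.0}, {"dx": 0.0, "dy": 0.0, "dz": 0.002, "turn": 0.0}, {"dx": 0.0, "dy": 0.0, "dz": 0.0, "turn": 0.0}]}}

```text
clock: 9.9
tool_pos: [0.492, 0.1548, 0.0613]
eef_rot: [180.0, 0.0, 91.8]
contact_force: [-1.9, -1.4, 8.4]
opening: 0.0001
grasp_force: 3.8
```

Call:
{"method": "step_arm", "body": {"rows": [{"dx": 0.0, "dy": 0.0, "dz": 0.001, "turn": 0.0}, {"dx": 0.0, "dy": 0.0, "dz": 0.0, "turn": 0.0}]}}

```text
clock: 10.1
tool_pos: [0.492, 0.1548, 0.0612]
eef_rot: [180.0, 0.0, 91.8]
contact_force: [-3.1, -2.3, 12.4]
opening: 0.0002
grasp_force: 6.0
```

Call:
{"method": "step_arm", "body": {"rows": [{"dx": 0.0, "dy": 0.0, "dz": 0.001, "turn": 0.0}, {"dx": 0.0, "dy": 0.0, "dz": 0.0, "turn": 0.0}, {"dx": 0.0, "dy": 0.0, "dz": -0.02, "turn": 0.0}, {"dx": 0.0, "dy": 0.0, "dz": -0.08, "turn": 0.0}, {"dx": 0.03, "dy": -0.04, "dz": -0.08, "turn": 0.0}, {"dx": 0.0, "dy": -0.04, "dz": -0.02, "turn": 0.0}, {"dx": 0.0, "dy": 0.0, "dz": 0.0, "turn": 0.0}, {"dx": 0.0, "dy": 0.0, "dz": 0.0, "turn": 0.0}]}}

```text
clock: 10.9
tool_pos: [0.4517, 0.1688, 0.1599]
eef_rot: [179.9, -0.0, 91.8]
contact_force: [0.1, 0.1, 0.4]
opening: -0.0001
grasp_force: 0.0
```

```bash
python3 m.py w7.png; python3 -c "
from red import *
red('w7.png')
im=cv2.imread('pics/w7.png');cv2.imwrite('pics/w7b.png',cv2.resize(im[90:290,130:430],None,fx=2.6,fy=2.6,interpolation=cv2.INTER_CUBIC))
w=load('w7.png')
for n,L in(('flat',0),('40deg',40)):
  t=np.radians(L); print(n,(proj(w,[.4925,.193-.063*np.cos(t),.044+.063*np.sin(t)])-[130,90])*2.6)"|tail -4
```

```text
line [0.4447 0.2281] score 1163.0 red [0.4444 0.2432 0.0165] 65 line-red along x mm -0.24944075146628378
w7.png 110 250 254 [np.float64(452.6), np.float64(452.6)]
w7.png 111 250 254 [np.float64(452.6), np.float64(452.6)]
flat [442.40192816 375.43964568]
40deg [465.70073339 387.34773777]
```

View pics/w7b.png

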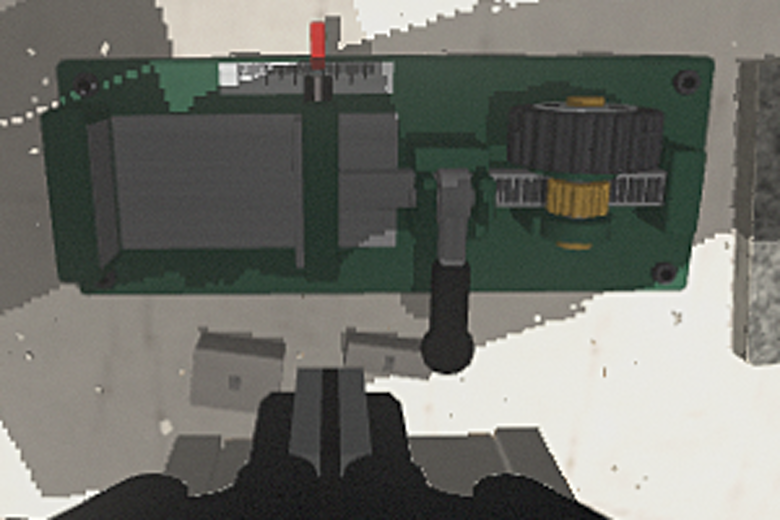

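The lever end has moved to (446,350), which matches the flat prediction. The line (317,90) stands at the red clip (317,40), about 0.2 mm off, and the blocks and strip haven't moved. I'm handing the job in.

```bash
python3 -c "
from workcell import r
print(r.sign_off())"
```

```text
the job is handed in; nothing more can be done
None
```

The job is handed in after about 11 s of robot time: the index line stands about 0.2 mm from the red mark's middle by camera, the lock lever looks flat, and the strip and both blocks look unmoved; sign-off returned no verdict.

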